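Stow a stone slab in the double-lidded tin and lift the outer lid off

TASK

Take the stone slab out of its wooden stand and slide it upright and fully home into the slot inside the open specimen tin, without dropping it. Then carry the two nested lids over together by the inner lid's knob, lower them gently until both are seated on the tin, and finally take the outer lid by its collar and lift it off alone, leaving the inner lid seated and undisturbed so that it can be taped. Finish while still holding the outer lid, roughly level, still and completely above the inner lid's knob; leave the two jars and the brush where they are.

Things in the scene. Friction and masses are not known exactly. Their poses are not given: they have to be found in the camera images.
- tin: Round open aluminium tin, fixed; place and yaw vary. Origin: centre of its underside, z up. 120 mm wide, rim 60 mm high, floor 4 mm thick. Mouth 112 mm wide down to a ledge 6 mm below the rim, below that 96 mm. Two white guides inside form one slot across the middle, along the tin's own x. The outer lid's skirt goes outside the rim.
- tin_slot (a point): Middle of the slot's bottom, on the tin's floor, 4 mm up; axes as the tin's. Slot 65 mm long (x), 8 mm wide (y); guides 36 mm high, flared at the top to about 14 mm. The guides hold only the slab's ends (cheeks from 24 to 34 mm off the centre in x): free room for fingers between them on both faces of the slab.
- tin_ledge (a point): Point on the tin's axis, level with the ledge the inner lid's disc rests on, 54 mm up.
- slab: Loose flat grey stone slab, about 50 g: 60 mm long (x), 6 mm thick (y), 44 mm high (z). Origin: centre of its underside. It starts upright in its wooden stand; fully home in the tin its underside is 4 mm and its top 48 mm above the surface. Either end may face either way.
- slab_stand: Low wooden block, fixed, 80 x 40 x 16 mm (x, y, z), with a slot along x, 9 mm wide, 65 mm long, its bottom 6 mm above the surface; the slab stands in it, 34 mm out of it. Origin: centre of its underside. Place and yaw vary.
- inner_lid: Loose inner lid, about 150 g: aluminium disc 108 mm wide, 5 mm thick, lower edge chamfered, with an upright black round knob in the middle, 18 mm wide, reaching 62 mm above the disc's underside. Origin: centre of the underside. It starts on the lid stand under the outer lid; seated, its origin is on the tin's ledge, 54 mm up.
- knob_top (a point): Centre of the top of the inner lid's knob: 72 mm above the surface at the start, 116 mm with the lid seated in the tin. The knob stands 30 mm out of the outer lid's collar (29 mm when seated). Lifting the knob lifts both lids, the outer one resting on the disc.
- outer_lid: Loose outer lid, about 160 g: aluminium cap 134 mm wide. Origin: centre of its skirt's lower edge. Skirt 12 mm deep, 128 mm wide inside; top plate from 12 to 15 mm; collar on it from 15 to 39 mm. Origin 3 mm above the surface at the start, 48 mm when seated on the tin's rim. To bring the skirt above the knob's top it must rise 68 mm from its seat.
- collar_top (a point): Centre of the top of the outer lid's round collar, 38 mm wide outside and 24 mm high; the inner lid's knob passes loosely through it and through a 22 mm hole in the plate. 87 mm above the surface when seated on the tin. Lifting the collar lifts the outer lid only.
- lid_stand: Wooden disc, fixed, 90 mm wide, 10 mm high, under the nested lids. Origin: centre of its underside. Place varies.
- jar_a: Bystander: loose small jar with a black cap, 38 mm wide, 50 mm high; origin at the centre of its underside.
- jar_b: Bystander: a second such jar.
- brush: Bystander: loose small brush lying on the surface near the robot, 140 mm long along its x.

How it is judged:
By the outcome, as a careful person would: the job done as asked, in the order asked, and still so for the second after the job is handed in, while the arm keeps its last pose, push and grip.
It also fails if it takes over 64 s, if anything falls off the work surface, if the arm or the gripper's body presses on something with over 40 N, if the wrist force passes 120 N, or if a joint passes its speed limit or range.

ROBOT

A 7-joint arm with a two-finger parallel gripper is mounted at the origin on the work surface. World frame = base frame: x ahead of the robot, y to its left, z up, the work surface at z = 0. Lengths are in m, angles in rad, forces in N, time in s.
With the tool pointing down it reaches from about 0.425 to 0.875 m from the base axis. Payload 4.7 kg.
Tool frame: the origin (TCP) lies on the centre line of the jaws, within the pads' length; the fingertips stand 14 mm ahead of it and the grasp point (between the pads) lies 5 mm behind it; z points along the fingers, y is the direction in which the jaws open and shut (so a half turn about z gives the same grasp; the last joint's range is limited). The gripper opens to 87 mm and grips with 3 to 60 N. Pads are 19 mm wide; open, the fingers measure 117 mm over their backs; the gripper's body (75 mm by 190 mm) begins 51 mm behind the grasp point.
Start: joints at [1.183, 0.321, -0.07, 1.45, 0.023, 1.371, -0.057], TCP at [0.254, -0.598, 0.237] pointing down, gripper open.
Joint ranges: [-2.86, 2.86], [-0.3, 2.09], [-1.38, 1.24], [0.06, 2.45], [-1.56, 4.7], [0.09, 2.05], [-2.69, 2.69]. Speed limits (rad/s): [2.57, 2.57, 3.14, 3.14, 3.14, 3.14, 3.14].

INTERFACE

Orientations are given as a rotation vector (axis times angle).
In Python, from bench import ctrl, optics, models gives the robot as it stands. The module is installed in compiled form; this text tells all that it offers.
- The arm moves only by the tool arm_command, never from a script. Its argument "motion" is a list of rows, each a list of 3 entries, a list of its own where there are three numbers: the shift along the tool's x, y, z in mm, then the turn, a rotation vector about the tool's x, y, z in degrees, then the closure, from 0 (fully open) to 1 (shut). In form: [[[x, y, z], [ax, ay, az], claw], ...]. A call has 1 to 8 rows; each row shifts and turns the commanded pose from where the row before left it, along the tool's axes as they then stand; what a row does not reach is not made up. A row lasts 1/12 s, in which the tool goes at most 41.7 mm and 7.16 degrees, less where a joint would pass 70% of its speed; a pose out of reach is approached as far as the arm can. A call with a gripper value outside its range is refused whole. The fingers move at their own pace and stop on an object; "force" is the grip in N (left out, the last holds). Time passes only in rows, so rows that do not move let the fingers close. It gives the time, the measured TCP pose, the force and the opening at its end, in the units of the state.
- ctrl.get_state(): the state, without advancing time (a new reading comes with each control period).
- optics.get_image(name): name is "side" or "top" or "wrist"; returns (picture, depth): 384x512x3 uint8, blue, green, red; 384x512 float32, m along the optical axis (not along the pixel's ray), 0 where there is no reading.
- optics.camera_model(name): a dict with "fovy" (degrees; the focal length in pixels is half the picture's height over the tangent of half this angle, whatever the lens; pixels are square), "cx", "cy" (the principal point, pixels), "rvec" (rotation vector, rad) and "tvec" (3), from world to camera coordinates, as OpenCV has them; the wrist camera has in their place "mount" (4x4, takes a point from camera to tool coordinates, whose origin is the TCP and whose axes are the flange's). Camera axes: x right, y down, z forward; pixel columns grow to the right and rows downward; lengths in m; the calibration is good to about 2 mm. A picture is of the moment at which its call begins: read the wrist's pose just before it. camera_model takes no time and is no camera call.
- ctrl.close_job(): hands the job in, once; it reports no verdict.
Trained networks look in the newest picture that a camera, given by its name, has taken for a name from the list of things; names that differ only in an ending like _2 or _b are one class to them, and where a whole thing is asked for, a point or a joint stands for the part that bears it (a point fixed in the world has none). Each returns a list of dicts, best first, with "conf" (0 to 1); they miss things now and then, are a little off and sometimes report something else, mostly with a low value. They report only what shows in the picture. A call takes as long as a camera call.
- models.search_frame(camera, target): "location" ([x, y, z] in m, in the coordinates of the camera as it stood for that picture, good to about 4 mm: the middle of the surface that is visible of it).
- models.silhouettes(camera, target): "pixels" (384x512 bool, what is visible of it).
The state is a dict: "time": time; "joint_positions": joint angles; "qd": joint speeds; "joint_torque": joint torques, N m; "position": TCP position; "tool_rot": TCP orientation; "ft_force": force on the tool from outside, world axes, zero at the start; "torque": the same for the moment, N m; "grip_width": opening from 0.0 (shut) to 1.0 (fully open).
Only numpy, scipy, OpenCV 4.12 (cv2) and the standard library are available. Lean on these libraries where they do the work, as an engineer would, in place of code of your own. Each camera call takes 0.05 s, during which the arm holds its last target.

## Working session

There is one attempt and no reset: what is moved stays moved. The work goes in short steps, Python scripts to look and compute and a tool call to move; the robot and the scene stay as the last step left them, time stands still between calls to the robot, and variables do not carry over. Pictures are saved under pics/ and viewed, and the job is handed in when it is done.

Besides the shell and the picture viewer there is one more tool, called after "Request:" by a JSON object that holds its "name" and its "arguments". arm_command: Moves the arm, as the interface text tells. Its arguments: {"type":"object","properties":{"motion":{"type":"array","items":{"type":"array"}},"force":{"type":"number"}},"required":["motion"]}

```bash
mkdir -p pics; ls
cat > h.py <<'E'
import numpy as np, cv2
from bench import ctrl, optics, models
from scipy.spatial.transform import Rotation as R
def T_wc(name, st=None):
    m=optics.camera_model(name)
    if 'mount' in m:
        st=st or ctrl.get_state()
        T=np.eye(4);T[:3,:3]=R.from_rotvec(st['tool_rot']).as_matrix();T[:3,3]=st['position']
        return T@np.array(m['mount']),m
    r=R.from_rotvec(np.ravel(m['rvec'])).as_matrix();t=np.ravel(m['tvec'])
    T=np.eye(4);T[:3,:3]=r.T;T[:3,3]=-r.T@t
    return T,m
def cloud(name,depth,T,m):
    f=192/np.tan(np.radians(m['fovy'])/2)
    v,u=np.mgrid[:384,:512]
    P=np.stack([(u-m['cx'])/f*depth,(v-m['cy'])/f*depth,depth],-1)
    return P@T[:3,:3].T+T[:3,3]
def shot(name,fn=None):
    T,m=T_wc(name)
    im,d=optics.get_image(name)
    if fn: cv2.imwrite('pics/'+fn,im)
    return im,d,cloud(name,d,T,m),T,m
def st():
    s=ctrl.get_state()
    print('t',round(s['time'],3),'p',np.round(np.array(s['position'])*1000,1),'F',np.round(s['ft_force'],1),'M',np.round(s['torque'],2),'w',round(s['grip_width']*87,1))
    M=R.from_rotvec(s['tool_rot']).as_matrix()
    print('xax',np.round(M[:,0],4),'yax',np.round(M[:,1],4),'zax',np.round(M[:,2],4),'q',np.round(s['joint_positions'],2))
    return s
E
python3 - <<'E'
from h import *
st()
for n in ['top','side','wrist']:
    m=optics.camera_model(n); print(n,m)
    im,d,P,T,m=shot(n,n+'0.png'); print(T[:3].round(3).tolist())
st()
E
```

```text
pics
t 0.0 p [ 253.9 -597.7  235.4] F [0.5 0.7 0.2] M [-0.02 -0.04 -0.  ] w 87.2
xax [ 9.203e-01  3.911e-01 -1.000e-04] yax [ 0.3911 -0.9203 -0.002 ] zax [-9.0e-04  1.8e-03 -1.0e+00] q [ 1.18  0.32 -0.07  1.45  0.02  1.37 -0.06]
top {'fovy': 43.81463998702607, 'cx': 259.38061655034795, 'cy': 187.31491628879118, 'rvec': array([ 2.15072365, -2.07502375,  0.22008472]), 'tvec': array([-0.00753788,  0.6374296 ,  0.9440124 ])}
[[0.035, -0.978, 0.205, 0.43], [-0.999, -0.036, 0.003, 0.013], [0.005, -0.205, -0.979, 1.055]]
side {'fovy': 42.07335386569747, 'cx': 255.01472186751184, 'cy': 193.19124885474875, 'rvec': array([ 0.911885  , -2.34139083,  1.26589761]), 'tvec': array([0.44380401, 0.30180745, 0.75184216])}
[[-0.742, -0.38, 0.552, 0.029], [-0.67, 0.401, -0.624, 0.646], [0.016, -0.833, -0.553, 0.66]]
wrist {'fovy': 70.42317641233099, 'cx': 256.2075750949467, 'cy': 195.53658711638815, 'mount': array([[ 4.12882298e-04, -9.62032531e-01, -2.72934495e-01,
         7.52270458e-02],
       [ 9.99999715e-01,  2.24498554e-04,  7.21445154e-04,
        -1.39585052e-04],
       [-6.32780308e-04, -2.72934715e-01,  9.62032349e-01,
        -1.47831453e-01],
       [ 0.00000000e+00,  0.00000000e+00,  0.00000000e+00,
         1.00000000e+00]])}
[[0.391, -0.885, -0.252, 0.323], [-0.92, -0.377, -0.106, -0.568], [-0.001, 0.273, -0.962, 0.383]]
t 0.15 p [ 254.  -597.9  235.8] F [-1.   0.6  0.4] M [-0.05  0.02  0.  ] w 87.4
xax [ 9.204e-01  3.911e-01 -1.000e-04] yax [ 0.3911 -0.9204 -0.0014] zax [-6.0e-04  1.3e-03 -1.0e+00] q [ 1.18  0.32 -0.07  1.45  0.02  1.37 -0.06]
```

View pics/top0.png

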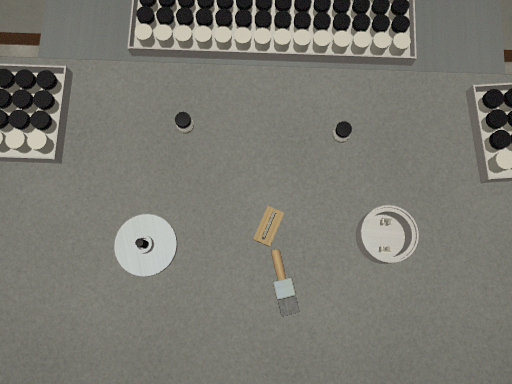

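View pics/side0.png

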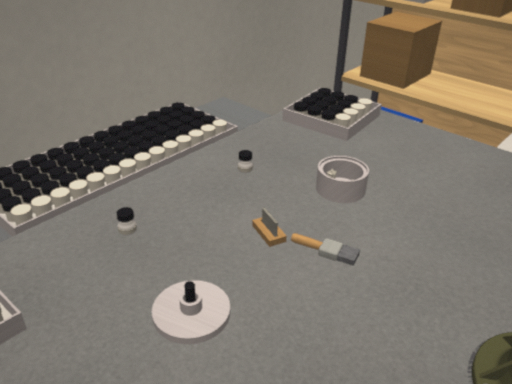

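Run:
```python
from h import *
im,d,P,T,m=shot('top')
out=im.copy()
for k,n in enumerate(['tin','slab','slab_stand','outer_lid','inner_lid','jar_a','brush']):
    for r in models.search_frame('top',n)[:3]:
        p=T[:3,:3]@np.array(r['location'])+T[:3,3]
        print(n,round(r['conf'],2),(p*1000).round(1))
st()
np.save('topP.npy',P);np.save('topim.npy',im)
```

```text
tin 0.96 [ 550.  -261.1   27.6]
slab 0.47 [561.3  -5.   52.4]
slab_stand 0.9 [565.5  -5.7  16.6]
outer_lid 0.23 [427.3 -38.8  20.2]
jar_a 0.87 [ 766.8 -163.9   50.4]
jar_a 0.55 [779.8 187.1  51.2]
brush 0.75 [427.9 -43.2  23.7]
t 0.55 p [ 254.2 -598.3  236.6] F [-0.2  0.7 -0.2] M [ 0.01  0.06 -0.02] w 87.1
xax [ 0.9204  0.391  -0.    ] yax [ 3.910e-01 -9.204e-01  1.000e-04] zax [-0.e+00 -1.e-04 -1.e+00] q [ 1.18  0.32 -0.07  1.45  0.02  1.37 -0.06]
```

```bash
cat > fit.py <<'E'
from h import *
P=np.load('topP.npy')
def circ(q):
    A=np.c_[2*q,np.ones(len(q))];s=np.linalg.lstsq(A,(q**2).sum(1),rcond=None)[0]
    return s[:2],np.sqrt(s[2]+s[:2]@s[:2])
def reg(c,r,z0,z1):
    m=(np.hypot(P[...,0]-c[0],P[...,1]-c[1])<r)&(P[...,2]>z0)&(P[...,2]<z1)
    return P[m],m
tab,_=reg((.56,.1),.06,-.05,.05); print('table z',np.median(tab[:,2]))
q,_=reg((.55,-.26),.09,.055,.07); print('tin rim',len(q),circ(q[:,:2]),cv2.minEnclosingCircle((q[:,:2]*1000).astype(np.float32)),np.median(q[:,2]))
q,_=reg((.53,.28),.09,.012,.025); print('lid plate',len(q),cv2.minEnclosingCircle((q[:,:2]*1000).astype(np.float32)),q[:,:2].mean(0),np.median(q[:,2]))
q,_=reg((.53,.28),.09,.062,.08); print('knob',len(q),q.mean(0))
q,_=reg((.53,.28),.09,.034,.05); print('collar',len(q),q.mean(0),cv2.minEnclosingCircle((q[:,:2]*1000).astype(np.float32)))
q,_=reg((.56,0),.06,.04,.06); print('slab',len(q),q.mean(0),np.median(q[:,2]),cv2.minAreaRect((q[:,:2]*1000).astype(np.float32)))
q,_=reg((.56,0),.06,.012,.02); print('stand',len(q),q.mean(0),cv2.minAreaRect((q[:,:2]*1000).astype(np.float32)))
q,m=reg((.55,-.26),.046,.034,.048); print('guides',len(q),q.mean(0)); 
k=cv2.kmeans(q[:,:2].astype(np.float32),2,None,(3,50,1e-6),5,cv2.KMEANS_PP_CENTERS); print(k[2]*1000, np.bincount(k[1].ravel()))
E
python3 fit.py; python3 -c "
import numpy as np,cv2
im=np.load('topim.npy')
a=[im[190:270,y:y+100] for y in (90,220,340)]
cv2.imwrite('pics/crop0.png',cv2.resize(np.hstack(a),None,fx=2.6,fy=2.6))"
```

```text
table z 4.668275392272214e-05
tin rim 590 (array([ 0.5501756 , -0.25945134]), np.float64(0.05603871344053931)) ((550.5679321289062, -259.6249694824219), 60.5022087097168) 0.05870450111741743
lid plate 2680 ((512.5196533203125, 258.1950378417969), 67.20355224609375) [0.51255474 0.25864232] 0.017817817531804114
knob 66 [0.51184155 0.25698696 0.0710322 ]
collar 158 [0.5113341  0.25563544 0.04133774] ((512.0839233398438, 258.0374755859375), 19.421411514282227)
slab 83 [ 0.56131143 -0.00670216  0.05006346] 0.05025100948244621 ((561.8895874023438, -6.932910919189453), (5.904962539672852, 59.22663497924805), 68.82861328125)
stand 552 [ 0.56041145 -0.00776146  0.01612581] ((553.5610961914062, -15.157718658447266), (61.635047912597656, 92.96540069580078), 69.22749328613281)
guides 60 [ 0.5527375  -0.26041679  0.03630571]
[[ 517.48004 -258.64282]
 [ 583.5879  -261.969  ]] [28 32]
```

View pics/crop0.png

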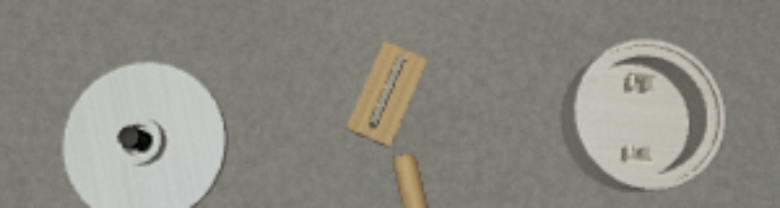

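```bash
cat >> h.py <<'E'
def plan(target_mm,yaw,n,claw,start=None,prof=None,dec=0,level=True):
    """rows from present pose to target with tool x at yaw (deg), tool down"""
    s=ctrl.get_state()
    p=np.array(s['position'])*1000; M=R.from_rotvec(s['tool_rot'])
    if start is not None: p,y0=np.array(start[0],float),start[1]; M=R.from_matrix(np.array([[np.cos(np.radians(y0)),np.sin(np.radians(y0)),0],[np.sin(np.radians(y0)),-np.cos(np.radians(y0)),0],[0,0,-1]]).T)
    p0=p.copy(); tgt=np.array(target_mm,float)
    x=M.as_matrix()[:,0]; y0=np.degrees(np.arctan2(x[1],x[0]))
    dy=(yaw-y0+180)%360-180
    rows=[];turned=0
    w=np.cumsum(prof if prof is not None else np.ones(n)); w=w/w[-1]
    for i in range(n):
        f=w[i]
        want=p0+(tgt-p0)*f
        sh=np.round(M.inv().apply(want-p),dec)+0.0
        tz=np.round(-dy*f-turned,dec)+0.0; turned+=tz
        p=p+M.apply(sh); M=M*R.from_rotvec([0,0,np.radians(tz)])
        rows.append([sh.tolist(),[0,0,float(tz)],claw])
    for i in range(0,n,8): print(str(rows[i:i+8]).replace('.0,',',').replace('.0]',']'))
    print('end',p.round(1),'resid yaw',round(dy+turned,2),'max step',max(np.linalg.norm(r[0]) for r in rows),max(abs(r[1][2]) for r in rows))
E
python3 - <<'E'
from h import *
st()
plan([570,-260,235],0,14,0.4,prof=[.5,.8]+[1]*10+[.8,.5])
E
```

```text
t 0.55 p [ 254.2 -598.3  236.6] F [-0.2  0.7 -0.2] M [ 0.01  0.06 -0.02] w 87.1
xax [ 0.9204  0.391  -0.    ] yax [ 3.910e-01 -9.204e-01  1.000e-04] zax [-0.e+00 -1.e-04 -1.e+00] q [ 1.18  0.32 -0.07  1.45  0.02  1.37 -0.06]
[[[17, -7, 0], [0, 0, 1], 0.4], [[26, -13, 0], [0, 0, 1], 0.4], [[33, -16, 0], [0, 0, 2], 0.4], [[33, -17, 0], [0, 0, 2], 0.4], [[32, -18, 1], [0, 0, 2], 0.4], [[31, -20, 0], [0, 0, 2], 0.4], [[30, -20, 0], [0, 0, 2], 0.4], [[30, -22, 0], [0, 0, 1], 0.4]]
[[[29, -22, 0], [0, 0, 2], 0.4], [[29, -23, 0], [0, 0, 2], 0.4], [[28, -24, 0], [0, 0, 2], 0.4], [[27, -25, 0], [0, 0, 2], 0.4], [[20, -21, 0], [0, 0, 1], 0.4], [[13, -13, 1], [0, 0, 1], 0.4]]
end [ 569.8 -260.2  234.6] resid yaw -0.02 max step 37.20215047547655 2.0
```

Request:
{"name": "arm_command", "arguments": {"motion": [[[17,-7,0],[0,0,1],0.4],[[26,-13,0],[0,0,1],0.4],[[33,-16,0],[0,0,2],0.4],[[33,-17,0],[0,0,2],0.4],[[32,-18,1],[0,0,2],0.4],[[31,-20,0],[0,0,2],0.4],[[30,-20,0],[0,0,2],0.4],[[30,-22,0],[0,0,1],0.4]]}}

```text
time: 1.22
position: [0.4379, -0.4011, 0.2359]
tool_rot: [3.129, 0.271, 0.0]
ft_force: [0.6, -1.0, 0.2]
grip_width: 0.613
```

Request:
{"name": "arm_command", "arguments": {"motion": [[[29,-22,0],[0,0,2],0.4],[[29,-23,0],[0,0,2],0.4],[[28,-24,0],[0,0,2],0.4],[[27,-25,0],[0,0,2],0.4],[[20,-21,0],[0,0,1],0.4],[[13,-13,1],[0,0,1],0.4],[[0,0,0],[0,0,0],0.4]]}}

```text
time: 1.8
position: [0.5733, -0.254, 0.2344]
tool_rot: [-3.138, -0.013, -0.003]
ft_force: [-0.6, 0.8, -0.3]
grip_width: 0.599
```

Run:
```python
from h import *
st()
im,d,P,T,m=shot('wrist','w1.png'); np.save('w1P.npy',P)
st()
```

```text
t 1.8 p [ 573.3 -254.   234.4] F [-0.6  0.8 -0.3] M [ 0.08  0.01 -0.02] w 52.1
xax [1.     0.0082 0.0019] yax [ 0.0082 -1.     -0.0031] zax [ 0.0019  0.0031 -1.    ] q [ 0.62  0.29 -0.3   1.51  0.08  1.36 -1.25]
t 1.85 p [ 571.5 -257.1  234.4] F [-0.1 -0.8 -0.2] M [-0.06  0.03 -0.  ] w 52.1
xax [1.0e+00 5.7e-03 4.0e-04] yax [ 0.0057 -1.     -0.0012] zax [ 4.0e-04  1.2e-03 -1.0e+00] q [ 0.62  0.29 -0.3   1.51  0.08  1.36 -1.25]
```

View pics/w1.png

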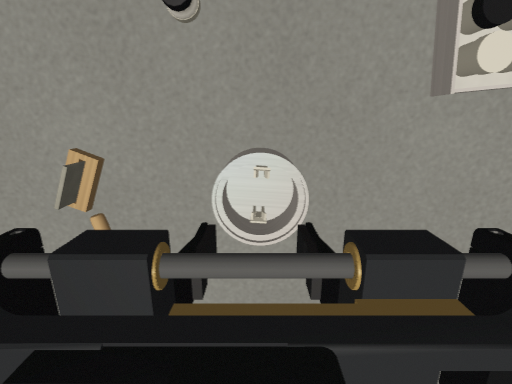

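```bash
cat > tinfit.py <<'E'
from h import *
def circ(q):
    A=np.c_[2*q,np.ones(len(q))];s=np.linalg.lstsq(A,(q**2).sum(1),rcond=None)[0]
    return s[:2]*1000,1000*np.sqrt(s[2]+s[:2]@s[:2])
def tin(P,im,fn):
    r=np.hypot(P[...,0]-.55,P[...,1]+.26)
    q=P[(r<.08)&(P[...,2]>.056)&(P[...,2]<.07)]
    print('rim',len(q),circ(q[:,:2]),cv2.minEnclosingCircle((q[:,:2]*1000).astype(np.float32)),np.median(q[:,2]))
    g=P[(r<.045)&(P[...,2]>.015)&(P[...,2]<.05)]
    for k in (0,1):
        h=g[(g[:,0]>.551) if k else (g[:,0]<.551)]
        print('guide',len(h),h.mean(0)*1000,np.percentile(h[:,2],95),cv2.minAreaRect((h[:,:2]*1000).astype(np.float32)))
    # rectified height map 0.25 mm
    m=(r<.065)
    # homography approx at z=0.038
    cv2.imwrite('pics/'+fn,cv2.resize(im[140:255,195:325],None,fx=6,fy=5.2,interpolation=cv2.INTER_CUBIC))
if __name__=='__main__':
    im,d,P,T,m=shot('wrist','w2.png'); tin(P,im,'w2c.png'); st(); np.save('w2P.npy',P);np.save('w2im.npy',im)
    np.savez('w2.npz',T=T)
E
python3 tinfit.py
```

```text
rim 1080 (array([ 550.89151466, -258.37457773]), np.float64(57.691328973907915)) ((550.3563232421875, -258.3928527832031), 60.279239654541016) 0.05960787942091986
guide 183 [ 519.48420716 -256.62106134   30.98030316] 0.03616799935983917 ((519.5794677734375, -256.32794189453125), (20.956073760986328, 15.139050483703613), 86.7022705078125)
guide 134 [ 582.76878643 -260.12243244   33.24441104] 0.03643360512058682 ((581.9277954101562, -260.0395202636719), (20.889427185058594, 13.979310989379883), 86.92433166503906)
t 1.9 p [ 570.1 -259.5  234.4] F [ 0.  -0.5  0.5] M [-0.    0.06  0.01] w 51.8
xax [ 1.0e+00  2.5e-03 -5.0e-04] yax [ 2.5e-03 -1.0e+00  2.0e-04] zax [-5.e-04 -2.e-04 -1.e+00] q [ 0.63  0.29 -0.3   1.51  0.08  1.36 -1.25]
```

View pics/w2c.png

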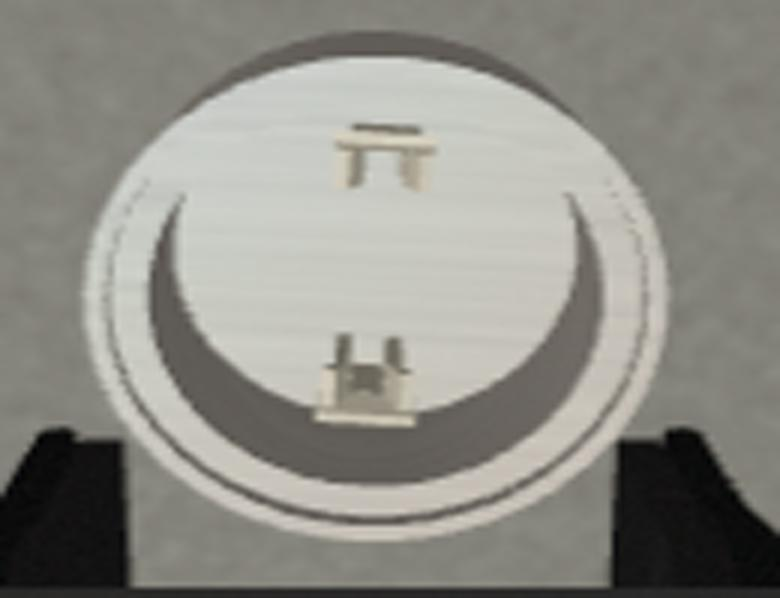

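```bash
python3 tinfit.py
python3 - <<'E'
from h import *
s=ctrl.get_state()
plan([562,-7,150],-21.2,10,0.5,start=([569.8,-260.2,234.6],0),prof=[.4,.8]+[1]*6+[.8,.4])
E
```

```text
rim 1088 (array([ 550.89571898, -258.3233617 ]), np.float64(57.71249794315131)) ((550.3526611328125, -258.288330078125), 60.25717544555664) 0.059525438737173864
guide 179 [ 519.34854906 -256.48524375   31.11039573] 0.03614617050995193 ((519.2472534179688, -256.0818176269531), (20.936674118041992, 15.314027786254883), 86.84161376953125)
guide 134 [ 582.63539407 -260.12357623   33.4364025 ] 0.0362532271110276 ((581.8307495117188, -260.1819763183594), (20.748859405517578, 14.159911155700684), 86.98292541503906)
t 1.95 p [ 569.3 -261.   234.4] F [ 0.4 -0.5 -0.2] M [-0.04 -0.01  0.03] w 51.8
xax [ 1.e+00  0.e+00 -8.e-04] yax [ 0.e+00 -1.e+00  9.e-04] zax [-8.e-04 -9.e-04 -1.e+00] q [ 0.63  0.29 -0.29  1.51  0.09  1.36 -1.25]
[[[0, -12, 4], [0, 0, 1], 0.5], [[-2, -24, 8], [0, 0, 2], 0.5], [[-2, -30, 10], [0, 0, 3], 0.5], [[-4, -30, 10], [0, 0, 2], 0.5], [[-5, -30, 10], [0, 0, 3], 0.5], [[-7, -29, 10], [0, 0, 2], 0.5], [[-8, -29, 10], [0, 0, 3], 0.5], [[-9, -29, 11], [0, 0, 2], 0.5]]
[[[-8, -23, 8], [0, 0, 2], 0.5], [[-4, -11, 4], [0, 0, 1], 0.5]]
end [562.4  -7.2 149.6] resid yaw -0.2 max step 32.29551052391029 3.0
```

Request:
{"name": "arm_command", "arguments": {"motion": [[[0,-12,4],[0,0,1],0.5],[[-2,-24,8],[0,0,2],0.5],[[-2,-30,10],[0,0,3],0.5],[[-4,-30,10],[0,0,2],0.5],[[-5,-30,10],[0,0,3],0.5],[[-7,-29,10],[0,0,2],0.5],[[-8,-29,10],[0,0,3],0.5],[[-9,-29,11],[0,0,2],0.5]]}}

```text
time: 2.62
position: [0.5624, -0.0445, 0.1616]
tool_rot: [3.1, -0.5, 0.002]
ft_force: [0.9, -0.3, 0.1]
grip_width: 0.5
```

Request:
{"name": "arm_command", "arguments": {"motion": [[[-8,-23,8],[0,0,2],0.5],[[-4,-11,4],[0,0,1],0.5],[[0,0,0],[0,0,0],0.5],[[0,0,0],[0,0,0],0.5],[[0,0,0],[0,0,0],0.5]]}}

```text
time: 3.03
position: [0.5626, -0.0101, 0.15]
tool_rot: [3.087, -0.576, 0.002]
ft_force: [0.1, -0.7, -0.4]
grip_width: 0.5
```

Run:
```python
from h import *
st()
im,d,P,T,m=shot('wrist','w3.png')
q=P[(np.hypot(P[...,0]-.562,P[...,1]+.007)<.05)&(P[...,2]>.044)&(P[...,2]<.058)]
print(len(q),q.mean(0),cv2.minAreaRect((q[:,:2]*1000).astype(np.float32)))
st()
```

```text
t 3.033 p [562.6 -10.1 150. ] F [ 0.1 -0.7 -0.4] M [0.02 0.06 0.  ] w 43.5
xax [ 0.9326 -0.3608  0.0012] yax [-0.3608 -0.9326  0.0012] zax [ 7.0e-04 -1.6e-03 -1.0e+00] q [ 0.33  0.22 -0.41  1.77  0.1   1.17 -2.05]
417 [ 0.56365391 -0.00607839  0.04935782] ((562.3388061523438, -5.436756134033203), (5.906905174255371, 59.76148223876953), 68.80345153808594)
t 3.083 p [562.7 -10.1 150.1] F [ 0.7  0.5 -0.4] M [ 0.04 -0.04  0.04] w 43.4
xax [ 0.9325 -0.3613  0.0013] yax [-3.613e-01 -9.325e-01  9.000e-04] zax [ 9.0e-04 -1.3e-03 -1.0e+00] q [ 0.33  0.22 -0.41  1.77  0.1   1.17 -2.05]
```

View pics/w3.png

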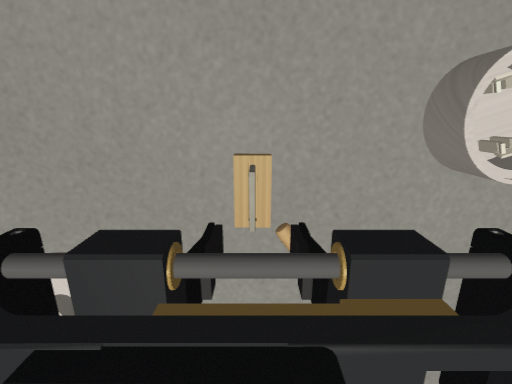

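Request:
{"name": "arm_command", "arguments": {"motion": [[[-1,-2,25],[0,0,0],0.6],[[-1,-1,30],[0,0,0],0.6],[[0,0,30],[0,0,0],0.6],[[0,0,20],[0,0,0],0.6],[[0,0,10],[0,0,0],0.6],[[0,0,0],[0,0,0],0.6],[[0,0,0],[0,0,0],0.6]]}}

```text
time: 3.67
position: [0.5621, -0.0047, 0.0351]
tool_rot: [3.088, -0.574, 0.001]
ft_force: [0.0, 1.1, 0.2]
grip_width: 0.4
```

```bash
python3 -c "
from h import *
st()"
```

```text
t 3.667 p [562.1  -4.7  35.1] F [0.  1.1 0.2] M [ 0.05  0.07 -0.01] w 34.8
xax [ 9.332e-01 -3.594e-01  6.000e-04] yax [-3.594e-01 -9.332e-01  1.000e-04] zax [ 5.e-04 -3.e-04 -1.e+00] q [ 0.3   0.35 -0.39  1.87  0.16  0.95 -2.1 ]
```

Request:
{"name": "arm_command", "arguments": {"motion": [[[0.5,1,0],[0,0,0],0.7],[[0,0,0],[0,0,0],0.8],[[0,0,0],[0,0,0],0.9],[[0,0,0],[0,0,0],1],[[0,0,0],[0,0,0],1],[[0,0,0],[0,0,0],1]], "force": 15}}

```text
time: 4.17
position: [0.5619, -0.0048, 0.035]
tool_rot: [3.089, -0.572, 0.001]
ft_force: [0.9, -0.7, 3.3]
grip_width: 0.069
```

```bash
python3 -c "
from h import *
st()"
```

```text
t 4.167 p [561.9  -4.8  35. ] F [ 0.9 -0.7  3.3] M [0.05 0.08 0.  ] w 6.0
xax [ 9.338e-01 -3.579e-01  8.000e-04] yax [-0.3579 -0.9338  0.    ] zax [ 8.e-04 -3.e-04 -1.e+00] q [ 0.3   0.35 -0.39  1.87  0.16  0.95 -2.1 ]
```

Request:
{"name": "arm_command", "arguments": {"motion": [[[0,0,-5],[0,0,0],1],[[0,0,-15],[0,0,0],1],[[0,0,-25],[0,0,0],1],[[0,0,-25],[0,0,0],1],[[0,0,-15],[0,0,0],1],[[0,0,-5],[0,0,0],1],[[0,0,0],[0,0,0],1]], "force": 25}}

```text
time: 4.75
position: [0.5626, -0.0047, 0.1261]
tool_rot: [-3.089, 0.572, -0.005]
ft_force: [-0.9, 0.3, -0.9]
grip_width: 0.067
```

Run:
```python
from h import *
st()
plan([550,-258.3,125],-3.2,12,1,prof=[.3,.7]+[1]*7+[.8,.5,.2])
```

```text
t 4.75 p [562.6  -4.7 126.1] F [-0.9  0.3 -0.9] M [ 0.05  0.05 -0.03] w 5.8
xax [ 0.9337 -0.358   0.0029] yax [-3.580e-01 -9.337e-01 -7.000e-04] zax [ 3.e-03 -4.e-04 -1.e+00] q [ 0.32  0.24 -0.41  1.8   0.11  1.12 -2.06]
[[[2, 8, 0], [0, 0, -1], 1], [[6, 18, 0], [0, 0, -1], 1], [[7, 25, 0], [0, 0, -2], 1], [[7, 26, 0], [0, 0, -2], 1], [[6, 26, 0], [0, 0, -1], 1], [[5, 26, 1], [0, 0, -2], 1], [[4, 27, 0], [0, 0, -2], 1], [[3, 26, 0], [0, 0, -2], 1]]
[[[3, 27, 0], [0, 0, -2], 1], [[1, 21, 0], [0, 0, -1], 1], [[0, 14, 0], [0, 0, -1], 1], [[0, 5, 0], [0, 0, -1], 1]]
end [ 549.6 -258.2  125.2] resid yaw -0.22 max step 27.294688127912362 2.0
```

Request:
{"name": "arm_command", "arguments": {"motion": [[[2,8,0],[0,0,-1],1],[[6,18,0],[0,0,-1],1],[[7,25,0],[0,0,-2],1],[[7,26,0],[0,0,-2],1],[[6,26,0],[0,0,-1],1],[[5,26,1],[0,0,-2],1],[[4,27,0],[0,0,-2],1],[[3,26,0],[0,0,-2],1]]}}

```text
time: 5.42
position: [0.5507, -0.1924, 0.1215]
tool_rot: [-3.134, 0.216, 0.005]
ft_force: [0.7, -0.3, -1.3]
grip_width: 0.067
```

Request:
{"name": "arm_command", "arguments": {"motion": [[[3,27,0],[0,0,-2],1],[[1,21,0],[0,0,-1],1],[[0,14,0],[0,0,-1],1],[[0,5,0],[0,0,-1],1],[[0,0,0],[0,0,0],1],[[0,0,0],[0,0,0],1],[[0,0,0],[0,0,0],1],[[0,0,0],[0,0,0],1]]}}

```text
time: 6.08
position: [0.549, -0.2564, 0.1234]
tool_rot: [-3.14, 0.078, 0.0]
ft_force: [0.1, 0.3, -1.2]
grip_width: 0.066
```

Run:
```python
from h import *
st()
im,d,P,T,m=shot('wrist','w4.png')
r=np.hypot(P[...,0]-.55,P[...,1]+.26)
q=P[(r<.08)&(P[...,2]>.056)&(P[...,2]<.064)]
print(len(q),cv2.minEnclosingCircle((q[:,:2]*1000).astype(np.float32)))
q=P[(r<.06)&(P[...,2]>.08)&(P[...,2]<.16)]
print(len(q))
im=shot('side','s4.png')
st()
```

```text
t 6.083 p [ 549.  -256.4  123.4] F [ 0.1  0.3 -1.2] M [0.01 0.01 0.01] w 5.7
xax [ 9.988e-01 -4.960e-02 -2.000e-04] yax [-4.960e-02 -9.988e-01 -7.000e-04] zax [-2.e-04  7.e-04 -1.e+00] q [ 0.64  0.32 -0.3   1.69  0.1   1.14 -1.3 ]
1484 ((550.6234130859375, -258.2369079589844), 60.08610153198242)
2250
t 6.183 p [ 549.  -257.   123.6] F [ 0.  -0.3 -0.4] M [ 0.09 -0.02  0.08] w 6.2
xax [ 9.987e-01 -5.020e-02  1.000e-04] yax [-5.020e-02 -9.987e-01 -1.000e-04] zax [ 1.e-04  1.e-04 -1.e+00] q [ 0.64  0.32 -0.3   1.69  0.1   1.14 -1.3 ]
```

View pics/w4.png

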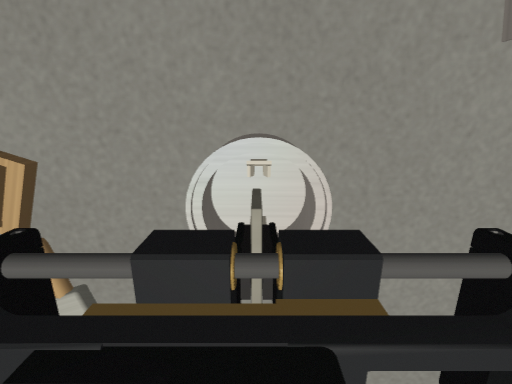

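View pics/s4.png

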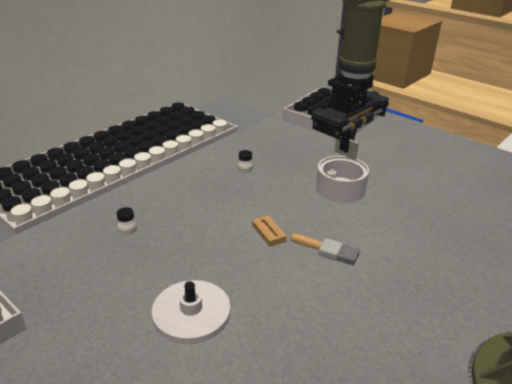

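Request:
{"name": "arm_command", "arguments": {"motion": [[[1,1,10],[0,0,0.3],1],[[0,0,15],[0,0,0],1],[[0,0,15],[0,0,0],1],[[0,0,8],[0,0,0],1],[[0,0,2],[0,0,0],1],[[0,0,0],[0,0,0],1],[[0,0,0],[0,0,0],1],[[0,0,0],[0,0,0],1]]}}

```text
time: 6.85
position: [0.5503, -0.2596, 0.0745]
tool_rot: [3.14, -0.09, 0.002]
ft_force: [0.8, 0.1, 0.2]
grip_width: 0.069
```

Run:
```python
from h import *
st()
```

```text
t 6.85 p [ 550.3 -259.6   74.5] F [0.8 0.1 0.2] M [ 0.07  0.   -0.03] w 6.0
xax [ 0.9984 -0.0572  0.0016] yax [-5.720e-02 -9.984e-01  7.000e-04] zax [ 1.5e-03 -8.0e-04 -1.0e+00] q [ 0.64  0.38 -0.29  1.73  0.12  1.05 -1.32]
```

Request:
{"name": "arm_command", "arguments": {"motion": [[[0,-1,4],[0,0,0],1],[[0,0,5],[0,0,0],1],[[0,0,5],[0,0,0],1],[[0,0,5],[0,0,0],1],[[0,0,4],[0,0,0],1],[[0,0,0],[0,0,0],1]]}}

```text
time: 7.35
position: [0.5488, -0.258, 0.0491]
tool_rot: [-3.14, 0.09, 0.003]
ft_force: [-0.4, -0.0, -0.4]
grip_width: 0.069
```

Run:
```python
from h import *
st()
```

```text
t 7.35 p [ 548.8 -258.    49.1] F [-0.4 -0.  -0.4] M [0.01 0.06 0.02] w 6.0
xax [ 0.9984 -0.0571 -0.0021] yax [-5.710e-02 -9.984e-01 -7.000e-04] zax [-2.e-03  9.e-04 -1.e+00] q [ 0.63  0.4  -0.29  1.75  0.13  1.01 -1.33]
```

Request:
{"name": "arm_command", "arguments": {"motion": [[[0,0,4],[0,0,0],1],[[0,0,4],[0,0,0],1],[[0,0,4],[0,0,0],1],[[0,0,2],[0,0,0],1],[[0,0,1],[0,0,0],1],[[0,0,0],[0,0,0],1],[[0,0,0],[0,0,0],1]]}}

```text
time: 7.93
position: [0.5497, -0.2584, 0.0356]
tool_rot: [3.14, -0.09, 0.0]
ft_force: [0.7, 0.2, 0.8]
grip_width: 0.068
```

Run:
```python
from h import *
st()
```

```text
t 7.933 p [ 549.7 -258.4   35.6] F [0.7 0.2 0.8] M [0.05 0.06 0.03] w 6.0
xax [ 9.984e-01 -5.710e-02  2.000e-04] yax [-5.710e-02 -9.984e-01  2.000e-04] zax [ 2.e-04 -2.e-04 -1.e+00] q [ 0.63  0.42 -0.29  1.76  0.14  0.98 -1.34]
```

Request:
{"name": "arm_command", "arguments": {"motion": [[[0,0,1],[0,0,0],1],[[0,0,1],[0,0,0],1],[[0,0,1],[0,0,0],1],[[0,0,0],[0,0,0],1],[[0,0,0],[0,0,0],1]]}}

```text
time: 8.35
position: [0.5498, -0.2584, 0.033]
tool_rot: [3.14, -0.09, 0.0]
ft_force: [-1.0, 0.4, 3.4]
grip_width: 0.062
```

Run:
```python
from h import *
st()
```

```text
t 8.35 p [ 549.8 -258.4   33. ] F [-1.   0.4  3.4] M [ 0.19  0.32 -0.03] w 5.4
xax [ 9.984e-01 -5.720e-02  3.000e-04] yax [-5.720e-02 -9.984e-01  3.000e-04] zax [ 3.e-04 -3.e-04 -1.e+00] q [ 0.63  0.42 -0.28  1.76  0.14  0.98 -1.34]
```

Request:
{"name": "arm_command", "arguments": {"motion": [[[0,0,1],[0,0,0],1],[[0,0,0],[0,0,0],0.9],[[0,0,0],[0,0,0],0.8],[[0,0,0],[0,0,0],0.75],[[0,0,-1],[0,0,0],0.75],[[0,0,-5],[0,0,0],0.75],[[0,0,-15],[0,0,0],0.75],[[0,0,-25],[0,0,0],0.75]]}}

```text
time: 9.02
position: [0.5476, -0.2575, 0.0755]
tool_rot: [-3.138, 0.09, 0.008]
ft_force: [0.3, -0.4, -0.0]
grip_width: 0.249
```

Request:
{"name": "arm_command", "arguments": {"motion": [[[0,0,-30],[0,0,0],0.6],[[0,0,-30],[0,0,0],0.6],[[5,0,-30],[0,0,0],0.5],[[10,0,-20],[0,0,0],0.5],[[5,0,-10],[0,0,0],0.5],[[0,0,0],[0,0,0],0.5],[[0,0,0],[0,0,0],0.5],[[0,0,0],[0,0,0],0.5]]}}

```text
time: 9.68
position: [0.5682, -0.2591, 0.1953]
tool_rot: [-3.139, 0.09, 0.006]
ft_force: [0.2, 0.4, -0.9]
grip_width: 0.502
```

Run:
```python
from h import *
st()
im,d,P,T,m=shot('wrist','w5.png')
r=np.hypot(P[...,0]-.55,P[...,1]+.258)
q=P[(r<.08)&(P[...,2]>.056)&(P[...,2]<.064)]
print(len(q),cv2.minEnclosingCircle((q[:,:2]*1000).astype(np.float32)))
q=P[(r<.04)&(P[...,2]>.042)&(P[...,2]<.055)]
print('slab top',len(q),q.mean(0),np.percentile(q[:,2],[5,50,95]),cv2.minAreaRect((q[:,:2]*1000).astype(np.float32)))
st()
```

```text
t 9.683 p [ 568.2 -259.1  195.3] F [ 0.2  0.4 -0.9] M [0.06 0.02 0.03] w 43.6
xax [ 0.9984 -0.0572 -0.0037] yax [-0.0572 -0.9984 -0.0011] zax [-0.0036  0.0013 -1.    ] q [ 0.63  0.31 -0.3   1.56  0.09  1.29 -1.31]
1114 ((550.4547119140625, -258.45001220703125), 60.2238655090332)
slab top 257 [ 0.55130378 -0.25877457  0.04758839] [0.04638338 0.04760196 0.04874329] ((550.3292236328125, -258.7835693359375), (4.693093776702881, 60.22293472290039), 86.67720794677734)
t 9.733 p [ 568.1 -259.2  195.2] F [ 1.  -0.1 -0.1] M [0.05 0.04 0.03] w 43.6
xax [ 0.9983 -0.0574 -0.0039] yax [-0.0574 -0.9984 -0.0012] zax [-0.0038  0.0015 -1.    ] q [ 0.63  0.31 -0.3   1.56  0.09  1.29 -1.31]
```

View pics/w5.png

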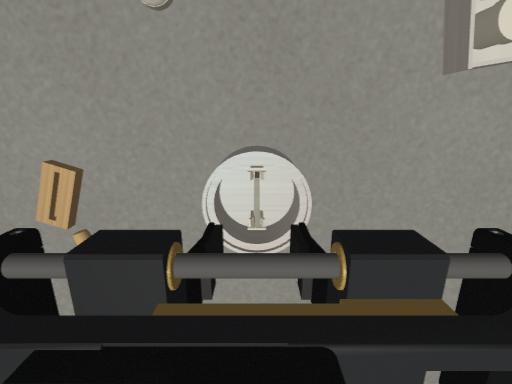

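Run:
```python
from h import *
plan([532,257.5,190],0,18,0.5,prof=[.3,.6]+[1]*12+[.9,.7,.4,.2])
```

```text
[[[-1, -10, 0], [0, 0, 0], 0.5], [[-3, -21, 0], [0, 0, 0], 0.5], [[-4, -34, 1], [0, 0, 0], 0.5], [[-5, -34, 0], [0, 0, -1], 0.5], [[-3, -34, 1], [0, 0, 0], 0.5], [[-4, -34, 0], [0, 0, 0], 0.5], [[-4, -34, 0], [0, 0, 0], 0.5], [[-4, -34, 1], [0, 0, -1], 0.5]]
[[[-3, -34, 0], [0, 0, 0], 0.5], [[-3, -34, 1], [0, 0, 0], 0.5], [[-3, -34, 0], [0, 0, 0], 0.5], [[-3, -35, 0], [0, 0, 0], 0.5], [[-3, -34, 1], [0, 0, -1], 0.5], [[-3, -34, 0], [0, 0, 0], 0.5], [[-2, -31, 1], [0, 0, 0], 0.5], [[-2, -24, 0], [0, 0, 0], 0.5]]
[[[-1, -13, 0], [0, 0, 0], 0.5], [[-1, -7, 0], [0, 0, 0], 0.5]]
end [531.6 257.2 190.1] resid yaw 0.29 max step 35.12833614050059 1.0
```

Request:
{"name": "arm_command", "arguments": {"motion": [[[-1,-10,0],[0,0,0],0.5],[[-3,-21,0],[0,0,0],0.5],[[-4,-34,1],[0,0,0],0.5],[[-5,-34,0],[0,0,-1],0.5],[[-3,-34,1],[0,0,0],0.5],[[-4,-34,0],[0,0,0],0.5],[[-4,-34,0],[0,0,0],0.5],[[-4,-34,1],[0,0,-1],0.5]]}}

```text
time: 10.4
position: [0.5514, -0.0211, 0.1937]
tool_rot: [3.141, -0.034, -0.002]
ft_force: [-0.1, 0.1, 0.5]
grip_width: 0.5
```

Request:
{"name": "arm_command", "arguments": {"motion": [[[-3,-34,0],[0,0,0],0.5],[[-3,-34,1],[0,0,0],0.5],[[-3,-34,0],[0,0,0],0.5],[[-3,-35,0],[0,0,0],0.5],[[-3,-34,1],[0,0,-1],0.5],[[-3,-34,0],[0,0,0],0.5],[[-2,-31,1],[0,0,0],0.5],[[-2,-24,0],[0,0,0],0.5]]}}

```text
time: 11.07
position: [0.5327, 0.2404, 0.1905]
tool_rot: [-3.141, 0.003, 0.003]
ft_force: [-0.7, 0.6, -0.2]
grip_width: 0.501
```

Request:
{"name": "arm_command", "arguments": {"motion": [[[-1,-13,0],[0,0,0],0.5],[[-1,-7,0],[0,0,0],0.5],[[0,0,0],[0,0,0],0.5],[[0,0,0],[0,0,0],0.5],[[0,0,0],[0,0,0],0.5],[[0,0,0],[0,0,0],0.5]]}}

```text
time: 11.57
position: [0.5335, 0.2551, 0.1913]
tool_rot: [3.14, -0.012, -0.0]
ft_force: [-0.6, 0.6, 0.8]
grip_width: 0.503
```

Run:
```python
from h import *
st()
im,d,P,T,m=shot('wrist','w6.png')
def band(c,r,z0,z1):
    k=np.hypot(P[...,0]-c[0],P[...,1]-c[1])<r
    q=P[k&(P[...,2]>z0)&(P[...,2]<z1)]
    print(z0,len(q),q.mean(0)*1000,cv2.minEnclosingCircle((q[:,:2]*1000).astype(np.float32)))
c=(.512,.257)
band(c,.08,.012,.024);band(c,.025,.036,.048);band(c,.02,.068,.08)
st()
```

```text
t 11.567 p [533.5 255.1 191.3] F [-0.6  0.6  0.8] M [ 0.02  0.03 -0.01] w 43.8
xax [ 1.0e+00 -7.5e-03 -1.0e-04] yax [-0.0075 -1.      0.0011] zax [-1.0e-04 -1.1e-03 -1.0e+00] q [ 0.04  0.28 -0.63  1.64  0.17  1.27 -2.2 ]
0.012 7775 [517.01446146 258.92756659  17.67548952] ((511.85565185546875, 259.48919677734375), 67.18748474121094)
0.036 446 [516.85312446 259.48122625  41.48596602] ((512.1600341796875, 259.5911865234375), 19.31659698486328)
0.068 216 [513.01479756 259.55009376  71.45044042] ((512.376708984375, 259.7471618652344), 8.791024208068848)
t 11.617 p [533.5 255.3 191.4] F [ 0.5 -0.   0.5] M [0.   0.06 0.04] w 43.8
xax [ 1.     -0.0073  0.    ] yax [-7.3e-03 -1.0e+00  9.0e-04] zax [ 0.e+00 -9.e-04 -1.e+00] q [ 0.04  0.28 -0.63  1.64  0.17  1.27 -2.2 ]
```

View pics/w6.png

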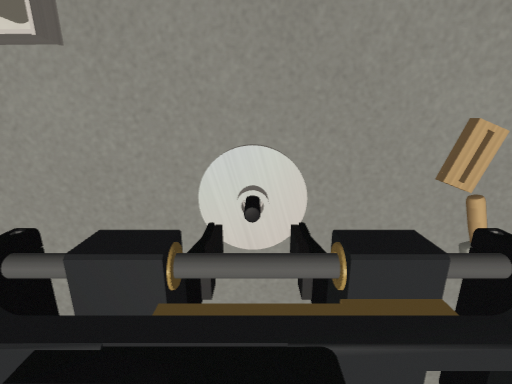

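Request:
{"name": "arm_command", "arguments": {"motion": [[[-4,-1,10],[0,0,0],0.5],[[-6,-1,20],[0,0,0],0.5],[[-6,-1,25],[0,0,0],0.5],[[-4,-1,18],[0,0,0],0.5],[[-1,0,8],[0,0,0],0.5],[[0,0,0],[0,0,0],0.5],[[0,0,0],[0,0,0],0.5],[[0,0,0],[0,0,0],0.5]]}}

```text
time: 12.28
position: [0.5131, 0.2613, 0.1117]
tool_rot: [-3.141, 0.008, -0.003]
ft_force: [-0.4, -0.1, 0.5]
grip_width: 0.501
```

Run:
```python
from h import *
st()
```

```text
t 12.283 p [513.1 261.3 111.7] F [-0.4 -0.1  0.5] M [ 0.08 -0.01 -0.04] w 43.6
xax [ 1.     -0.0054  0.002 ] yax [-5.4e-03 -1.0e+00 -8.0e-04] zax [ 2.e-03  8.e-04 -1.e+00] q [ 0.02  0.32 -0.63  1.77  0.21  1.11 -2.25]
```

Request:
{"name": "arm_command", "arguments": {"motion": [[[-0.5,1,8],[0,0,0],0.5],[[0,0,15],[0,0,0],0.5],[[0,0,15],[0,0,0],0.5],[[0,0,8],[0,0,0],0.5],[[0,0,4],[0,0,0],0.5],[[0,0,1],[0,0,0],0.5],[[0,0,0],[0,0,0],0.5],[[0,0,0],[0,0,0],0.6]]}}

```text
time: 12.95
position: [0.5121, 0.2604, 0.0603]
tool_rot: [-3.141, 0.008, -0.002]
ft_force: [-0.3, -0.7, 0.4]
grip_width: 0.477
```

Run:
```python
from h import *
st()
```

```text
t 12.95 p [512.1 260.4  60.3] F [-0.3 -0.7  0.4] M [ 0.03  0.03 -0.04] w 41.5
xax [ 1.     -0.0048  0.0012] yax [-4.8e-03 -1.0e+00 -5.0e-04] zax [ 1.2e-03  5.0e-04 -1.0e+00] q [-0.    0.38 -0.61  1.82  0.25  1.02 -2.28]
```

Request:
{"name": "arm_command", "arguments": {"motion": [[[0,0.5,0],[0,0,0],0.7],[[0,0,0],[0,0,0],0.75],[[0,0,0],[0,0,0],0.85],[[0,0,0],[0,0,0],1],[[0,0,0],[0,0,0],1],[[0,0,0],[0,0,0],1]], "force": 10}}

```text
time: 13.45
position: [0.5117, 0.2597, 0.0598]
tool_rot: [-3.141, 0.008, -0.001]
ft_force: [0.1, -0.1, 1.9]
grip_width: 0.203
```

Request:
{"name": "arm_command", "arguments": {"motion": [[[0,0,0],[0,0,0],1],[[0,0,0],[0,0,0],1],[[0,0,-3],[0,0,0],1],[[0,0,-5],[0,0,0],1],[[0,0,-5],[0,0,0],1],[[0,0,-2],[0,0,0],1],[[0,0,0],[0,0,0],1],[[0,0,0],[0,0,0],1]], "force": 40}}

```text
time: 14.12
position: [0.5116, 0.2595, 0.0746]
tool_rot: [3.141, -0.008, 0.0]
ft_force: [-0.8, 0.1, -3.3]
grip_width: 0.196
```

Run:
```python
from h import *
st()
shot('side','s7.png')
```

```text
t 14.117 p [511.6 259.5  74.6] F [-0.8  0.1 -3.3] M [ 0.01  0.04 -0.05] w 17.1
xax [ 1.0e+00 -4.9e-03  2.0e-04] yax [-4.9e-03 -1.0e+00  1.0e-04] zax [ 2.e-04 -1.e-04 -1.e+00] q [ 0.01  0.36 -0.61  1.81  0.24  1.05 -2.27]
```

View pics/s7.png

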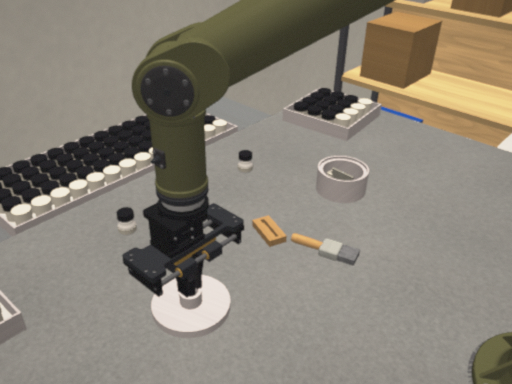

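Request:
{"name": "arm_command", "arguments": {"motion": [[[0,0,-8],[0,0,0],1],[[0,0,-15],[0,0,0],1],[[0,0,-20],[0,0,0],1],[[0,0,-20],[0,0,0],1],[[0,0,-15],[0,0,0],1],[[0,0,-8],[0,0,0],1],[[0,0,0],[0,0,0],1]]}}

```text
time: 14.75
position: [0.5127, 0.2603, 0.1629]
tool_rot: [-3.14, 0.008, -0.006]
ft_force: [-0.6, 0.3, -3.0]
grip_width: 0.197
```

Run:
```python
from h import *
st()
plan([549.8,-258.4,160],0,23,1,prof=[.2,.4,.6,.8]+[1]*13+[.9,.75,.6,.45,.3,.15])
```

```text
t 14.75 p [512.7 260.3 162.9] F [-0.6  0.3 -3. ] M [0.05 0.01 0.  ] w 17.2
xax [ 1.     -0.0048  0.0038] yax [-0.0048 -1.     -0.0013] zax [ 0.0038  0.0013 -1.    ] q [ 0.04  0.27 -0.64  1.72  0.17  1.21 -2.22]
[[[0, 6, 0], [0, 0, 0], 1], [[1, 11, 0], [0, 0, 0], 1], [[2, 17, 0], [0, 0, 0], 1], [[1, 23, 0], [0, 0, 0], 1], [[3, 29, 0], [0, 0, 0], 1], [[2, 28, 1], [0, 0, 0], 1], [[2, 29, 0], [0, 0, 0], 1], [[2, 28, 0], [0, 0, 0], 1]]
[[[2, 29, 0], [0, 0, 0], 1], [[2, 29, 0], [0, 0, 0], 1], [[3, 28, 0], [0, 0, 0], 1], [[2, 29, 0], [0, 0, 0], 1], [[2, 28, 0], [0, 0, 0], 1], [[2, 29, 1], [0, 0, 0], 1], [[2, 28, 0], [0, 0, 0], 1], [[3, 29, 0], [0, 0, 0], 1]]
[[[2, 29, 0], [0, 0, 0], 1], [[2, 25, 0], [0, 0, 0], 1], [[1, 22, 0], [0, 0, 0], 1], [[2, 17, 0], [0, 0, 0], 1], [[1, 13, 0], [0, 0, 0], 1], [[0, 8, 0], [0, 0, 0], 1], [[1, 5, 0], [0, 0, 0], 1]]
end [ 550.2 -258.9  160.3] resid yaw 0.27 max step 29.154759474226502 0.0
```

Request:
{"name": "arm_command", "arguments": {"motion": [[[0,6,0],[0,0,0],1],[[1,11,0],[0,0,0],1],[[2,17,0],[0,0,0],1],[[1,23,0],[0,0,0],1],[[3,29,0],[0,0,0],1],[[2,28,1],[0,0,0],1],[[2,29,0],[0,0,0],1],[[2,28,0],[0,0,0],1]]}}

```text
time: 15.42
position: [0.5225, 0.0853, 0.158]
tool_rot: [3.14, -0.009, -0.004]
ft_force: [1.0, 1.1, -3.8]
grip_width: 0.204
```

Request:
{"name": "arm_command", "arguments": {"motion": [[[2,29,0],[0,0,0],1],[[2,29,0],[0,0,0],1],[[3,28,0],[0,0,0],1],[[2,29,0],[0,0,0],1],[[2,28,0],[0,0,0],1],[[2,29,1],[0,0,0],1],[[2,28,0],[0,0,0],1],[[3,29,0],[0,0,0],1]]}}

```text
time: 16.08
position: [0.5387, -0.143, 0.1569]
tool_rot: [-3.141, 0.009, 0.005]
ft_force: [-0.5, 0.8, -2.8]
grip_width: 0.195
```

Request:
{"name": "arm_command", "arguments": {"motion": [[[2,29,0],[0,0,0],1],[[2,25,0],[0,0,0],1],[[1,22,0],[0,0,0],1],[[2,17,0],[0,0,0],1],[[1,13,0],[0,0,0],1],[[0,8,0],[0,0,0],1],[[0,3,0],[0,0,0],1],[[0,0,0],[0,0,0],1]]}}

```text
time: 16.75
position: [0.5478, -0.2576, 0.1582]
tool_rot: [-3.141, 0.008, 0.001]
ft_force: [0.6, -0.4, -3.4]
grip_width: 0.195
```

Request:
{"name": "arm_command", "arguments": {"motion": [[[0,0,0],[0,0,0],1],[[0,0,0],[0,0,0],1],[[0,0,0],[0,0,0],1]]}}

```text
time: 17.0
position: [0.5484, -0.2562, 0.1587]
tool_rot: [-3.141, 0.004, -0.0]
ft_force: [0.6, 0.1, -1.6]
grip_width: 0.196
```

Run:
```python
from h import *
st()
im,d,P,T,m=shot('wrist','w8.png'); np.save('w8P.npy',P)
im,d,P,T,m=shot('side','s8.png'); np.save('s8P.npy',P)
st()
```

```text
t 17.0 p [ 548.4 -256.2  158.7] F [ 0.6  0.1 -1.6] M [ 0.02 -0.02  0.03] w 17.1
xax [ 1.0e+00 -2.7e-03  2.0e-04] yax [-2.7e-03 -1.0e+00 -3.0e-04] zax [ 2.e-04  3.e-04 -1.e+00] q [ 0.65  0.29 -0.3   1.66  0.09  1.21 -1.25]
t 17.1 p [ 548.3 -256.8  158.7] F [ 0.7 -0.3 -3.7] M [0.01 0.01 0.03] w 17.0
xax [ 1.0e+00 -3.5e-03  1.0e-04] yax [-0.0035 -1.     -0.    ] zax [ 1.e-04 -0.e+00 -1.e+00] q [ 0.65  0.29 -0.3   1.66  0.09  1.21 -1.25]
```

View pics/w8.png

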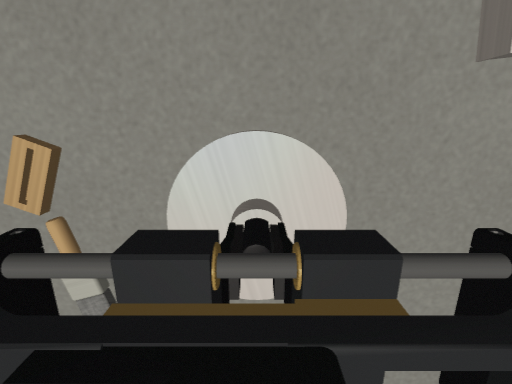

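View pics/s8.png

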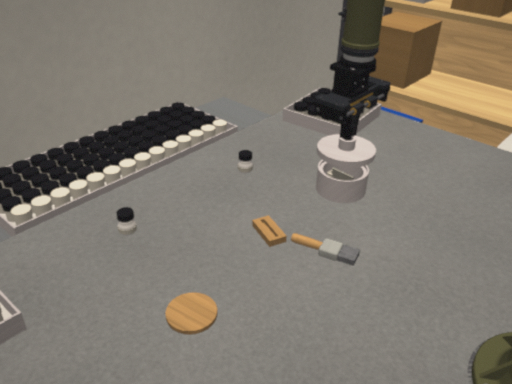

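Run:
```python
from h import *
P=np.load('w8P.npy')
r=np.hypot(P[...,0]-.5495,P[...,1]+.2565)
k=(r<.075)&(r>.025)&(P[...,2]>.105)&(P[...,2]<.13)
q=P[k]; A=np.c_[q[:,:2]-q[:,:2].mean(0),np.ones(len(q))]
s,res,_,_=np.linalg.lstsq(A,q[:,2],rcond=None); print(len(q),s,np.degrees(s[:2]),q.mean(0))
# edge circle fit from outer boundary of the visible part
h=q[np.abs(A@s-q[:,2])<.003]
from scipy.spatial import ConvexHull
hp=h[ConvexHull(h[:,:2]).vertices][:,:2]
print(cv2.minEnclosingCircle((h[:,:2]*1000).astype(np.float32)))
```

```text
13082 [-0.00099976 -0.00144748  0.11650976] [-0.05728187 -0.08293456] [ 0.57422436 -0.25626861  0.11650976]
((548.3609619140625, -256.2789001464844), 67.33699035644531)
```

Request:
{"name": "arm_command", "arguments": {"motion": [[[1,1,4],[0,0,0],1],[[0.5,0.5,8],[0,0,0],1],[[0,0,8],[0,0,0],1],[[0,0,7],[0,0,0],1],[[0,0,3],[0,0,0],1],[[0,0,0],[0,0,0],1],[[0,0,0],[0,0,0],1],[[0,0,0],[0,0,0],1]]}}

```text
time: 17.77
position: [0.5498, -0.2592, 0.1288]
tool_rot: [3.141, -0.008, 0.001]
ft_force: [-0.1, -0.3, -3.1]
grip_width: 0.195
```

Request:
{"name": "arm_command", "arguments": {"motion": [[[0,0,0],[0,0,0],1],[[0,0,0],[0,0,0],1],[[0,0,0],[0,0,0],1]]}}

```text
time: 18.02
position: [0.5497, -0.2593, 0.1289]
tool_rot: [3.141, -0.008, 0.001]
ft_force: [-0.7, 0.3, -4.1]
grip_width: 0.195
```

Run:
```python
from h import *
st()
```

```text
t 18.017 p [ 549.7 -259.3  128.9] F [-0.7  0.3 -4.1] M [ 0.04  0.03 -0.01] w 16.9
xax [ 1.0e+00 -4.9e-03  5.0e-04] yax [-4.9e-03 -1.0e+00  4.0e-04] zax [ 5.e-04 -4.e-04 -1.e+00] q [ 0.65  0.32 -0.3   1.68  0.1   1.15 -1.26]
```

Request:
{"name": "arm_command", "arguments": {"motion": [[[0.3,-0.8,3],[0,0,0],1],[[0,0,5],[0,0,0],1],[[0,0,5],[0,0,0],1],[[0,0,3],[0,0,0],1],[[0,0,1],[0,0,0],1],[[0,0,0],[0,0,0],1],[[0,0,0],[0,0,0],1],[[0,0,0],[0,0,0],1]]}}

```text
time: 18.68
position: [0.55, -0.2585, 0.1118]
tool_rot: [3.141, -0.008, 0.001]
ft_force: [0.6, 0.1, -3.4]
grip_width: 0.197
```

Run:
```python
from h import *
st()
```

```text
t 18.683 p [ 550.  -258.5  111.8] F [ 0.6  0.1 -3.4] M [ 0.05 -0.    0.02] w 17.2
xax [ 1.0e+00 -4.9e-03  4.0e-04] yax [-4.9e-03 -1.0e+00  3.0e-04] zax [ 4.e-04 -3.e-04 -1.e+00] q [ 0.64  0.34 -0.3   1.7   0.11  1.12 -1.26]
```

Well centred. Continuing down slowly.

Request:
{"name": "arm_command", "arguments": {"motion": [[[0,0,1],[0,0,0],1],[[0,0,1],[0,0,0],1],[[0,0,1],[0,0,0],1],[[0,0,1],[0,0,0],1],[[0,0,1],[0,0,0],1],[[0,0,0],[0,0,0],1],[[0,0,0],[0,0,0],1]]}}

```text
time: 19.27
position: [0.5498, -0.2584, 0.1064]
tool_rot: [-3.142, 0.008, 0.0]
ft_force: [-0.5, 0.6, -3.0]
grip_width: 0.196
```

Request:
{"name": "arm_command", "arguments": {"motion": [[[0,0,1],[0,0,0],1],[[0,0,0.5],[0,0,0],1],[[0,0,0.5],[0,0,0],1],[[0,0,0],[0,0,0],1],[[0,0,0],[0,0,0],1]]}}

```text
time: 19.68
position: [0.5501, -0.2585, 0.1048]
tool_rot: [3.141, -0.008, 0.001]
ft_force: [-0.2, -0.7, -0.8]
grip_width: 0.193
```

Run:
```python
from h import *
st()
```

```text
t 19.683 p [ 550.1 -258.5  104.8] F [-0.2 -0.7 -0.8] M [ 0.07 -0.03 -0.02] w 16.8
xax [ 1.0e+00 -4.8e-03  5.0e-04] yax [-4.8e-03 -1.0e+00  4.0e-04] zax [ 5.e-04 -4.e-04 -1.e+00] q [ 0.64  0.34 -0.3   1.71  0.11  1.11 -1.26]
```

Request:
{"name": "arm_command", "arguments": {"motion": [[[0,0,0.5],[0,0,0],1],[[0,0,0.5],[0,0,0],1],[[0,0,0],[0,0,0],1],[[0,0,0],[0,0,0],1]]}}

```text
time: 20.02
position: [0.5501, -0.2585, 0.1038]
tool_rot: [3.141, -0.008, 0.001]
ft_force: [0.8, 0.3, 0.2]
grip_width: 0.196
```

Run:
```python
from h import *
st()
```

```text
t 20.017 p [ 550.1 -258.5  103.8] F [0.8 0.3 0.2] M [-0.01  0.01  0.05] w 17.0
xax [ 1.0e+00 -4.8e-03  5.0e-04] yax [-4.8e-03 -1.0e+00  4.0e-04] zax [ 5.e-04 -4.e-04 -1.e+00] q [ 0.64  0.34 -0.3   1.71  0.11  1.1  -1.26]
```

Request:
{"name": "arm_command", "arguments": {"motion": [[[0,0,0.5],[0,0,0],1],[[0,0,0.5],[0,0,0],1],[[0,0,0],[0,0,0],1],[[0,0,0],[0,0,0],1]]}}

```text
time: 20.35
position: [0.5501, -0.2585, 0.1038]
tool_rot: [3.141, -0.008, 0.001]
ft_force: [-3.3, 0.6, 6.0]
grip_width: 0.193
```

Run:
```python
from h import *
st()
```

```text
t 20.35 p [ 550.1 -258.5  103.8] F [-3.3  0.6  6. ] M [ 0.21  0.53 -0.02] w 16.8
xax [ 1.0e+00 -4.9e-03  6.0e-04] yax [-4.9e-03 -1.0e+00  6.0e-04] zax [ 6.e-04 -6.e-04 -1.e+00] q [ 0.64  0.34 -0.3   1.71  0.11  1.1  -1.26]
```

Request:
{"name": "arm_command", "arguments": {"motion": [[[0,0,-0.5],[0,0,0],1],[[0,0,0],[0,0,0],0.78],[[0,0,0],[0,0,0],0.7],[[0,0,0],[0,0,0],0.6],[[0,0,0],[0,0,0],0.5],[[0,0,0],[0,0,0],0.4],[[0,0,-10],[0,0,0],0.4],[[0,0,-20],[0,0,0],0.4]]}}

```text
time: 21.02
position: [0.548, -0.2576, 0.131]
tool_rot: [-3.139, 0.008, 0.008]
ft_force: [0.3, 0.3, -0.0]
grip_width: 0.558
```

Request:
{"name": "arm_command", "arguments": {"motion": [[[0,0,-25],[0,0,0],0.4],[[7,0,-25],[0,0,0],0.4],[[7,0,-25],[0,0,0],0.4],[[6,0,-15],[0,0,0],0.4],[[0,0,-5],[0,0,0],0.4],[[0,0,0],[0,0,0],0.4],[[0,0,0],[0,0,0],0.4],[[0,0,0],[0,0,0],0.4]]}}

```text
time: 21.68
position: [0.5686, -0.2584, 0.2264]
tool_rot: [-3.141, 0.008, 0.004]
ft_force: [0.3, 0.8, -0.5]
grip_width: 0.597
```

```bash
cat > lidfit.py <<'E'
from h import *
import sys
st()
im,d,P,T,m=shot('wrist',sys.argv[1])
r=np.hypot(P[...,0]-.5504,P[...,1]+.2584)
def band(R1,z0,z1):
    q=P[(r<R1)&(P[...,2]>z0)&(P[...,2]<z1)]
    if len(q)<20: print(z0,len(q)); return
    A=np.c_[q[:,:2]-q[:,:2].mean(0),np.ones(len(q))]; s=np.linalg.lstsq(A,q[:,2],rcond=None)[0]
    print(z0,len(q),'z med',np.median(q[:,2])*1000,'tilt deg',np.degrees(s[:2]).round(2),cv2.minEnclosingCircle((q[:,:2]*1000).astype(np.float32)))
band(.08,.057,.069);band(.025,.081,.092);band(.02,.112,.122)
st()
E
python3 lidfit.py w9.png; python3 -c "
from h import *
shot('side','s9.png')"
```

```text
t 21.683 p [ 568.6 -258.4  226.4] F [ 0.3  0.8 -0.5] M [0.01 0.03 0.04] w 52.0
xax [ 1.     -0.0052 -0.0027] yax [-5.2e-03 -1.0e+00 -8.0e-04] zax [-2.7e-03  8.0e-04 -1.0e+00] q [ 0.63  0.29 -0.3   1.52  0.09  1.35 -1.26]
0.057 8450 z med 62.682557548399295 tilt deg [-0.03 -0.07] ((549.9132080078125, -258.5233459472656), 67.27359771728516)
0.081 482 z med 86.5963526731339 tilt deg [-1.03  0.05] ((550.3616943359375, -258.5582580566406), 19.19119644165039)
0.112 231 z med 115.54901447816823 tilt deg [-4.01  0.28] ((550.6953735351562, -258.5321044921875), 8.8558988571167)
t 21.733 p [ 568.6 -258.4  226.3] F [-0.3  0.8 -0.1] M [ 0.    0.05 -0.03] w 52.1
xax [ 1.     -0.0052 -0.0029] yax [-5.2e-03 -1.0e+00 -9.0e-04] zax [-2.9e-03  9.0e-04 -1.0e+00] q [ 0.63  0.29 -0.3   1.52  0.09  1.35 -1.26]
```

View pics/w9.png

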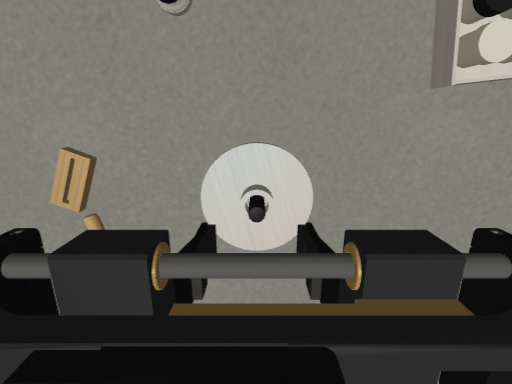

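View pics/s9.png

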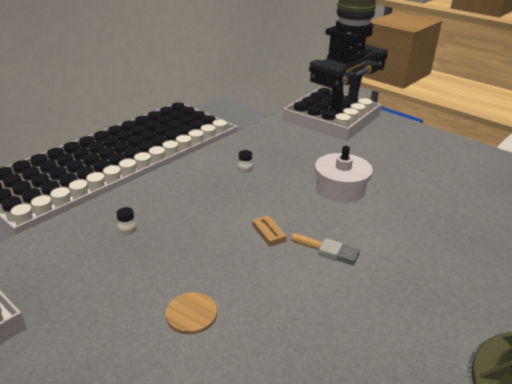

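Request:
{"name": "arm_command", "arguments": {"motion": [[[-4,0,8],[0,0,0],0.3],[[-6,0,16],[0,0,0],0.3],[[-5,0,20],[0,0,0],0.3],[[-3,0,16],[0,0,0],0.3],[[0,0,8],[0,0,0],0.3],[[0,0,3],[0,0,0],0.3],[[0,0,0],[0,0,0],0.3],[[0,0,0],[0,0,0],0.3]]}}

```text
time: 22.45
position: [0.5524, -0.2584, 0.1577]
tool_rot: [3.141, -0.007, 0.002]
ft_force: [0.5, -0.0, 0.2]
grip_width: 0.701
```

Request:
{"name": "arm_command", "arguments": {"motion": [[[0,0,0],[0,0,0],0.3],[[0,0,0],[0,0,0],0.3],[[0,0,0],[0,0,0],0.3]]}}

```text
time: 22.7
position: [0.5524, -0.2585, 0.1579]
tool_rot: [3.141, -0.007, 0.002]
ft_force: [-0.3, -0.4, -0.6]
grip_width: 0.699
```

Run:
```python
from h import *
st()
```

```text
t 22.7 p [ 552.4 -258.5  157.9] F [-0.3 -0.4 -0.6] M [0.08 0.04 0.04] w 60.8
xax [ 1.     -0.0047  0.0013] yax [-4.7e-03 -1.0e+00  7.0e-04] zax [ 1.3e-03 -7.0e-04 -1.0e+00] q [ 0.65  0.3  -0.3   1.65  0.09  1.2  -1.25]
```

Request:
{"name": "arm_command", "arguments": {"motion": [[[-1,0,6],[0,0,0],0.3],[[-1,0,12],[0,0,0],0.3],[[0,0,14],[0,0,0],0.3],[[0,0,14],[0,0,0],0.3],[[0,0,10],[0,0,0],0.3],[[0,0,6],[0,0,0],0.3],[[0,0,3],[0,0,0],0.3],[[0,0,2],[0,0,0],0.3]]}}

```text
time: 23.37
position: [0.5497, -0.2583, 0.0895]
tool_rot: [-3.141, 0.008, 0.001]
ft_force: [-0.7, -0.3, 0.0]
grip_width: 0.703
```

Request:
{"name": "arm_command", "arguments": {"motion": [[[0,0,0],[0,0,0],0.3],[[0,0,0],[0,0,0],0.3],[[0,0,0],[0,0,0],0.3]]}}

```text
time: 23.62
position: [0.5504, -0.2586, 0.0908]
tool_rot: [3.141, -0.008, 0.002]
ft_force: [0.6, 0.6, 0.8]
grip_width: 0.7
```

Run:
```python
from h import *
st()
```

```text
t 23.617 p [ 550.4 -258.6   90.8] F [0.6 0.6 0.8] M [0.02 0.01 0.  ] w 60.9
xax [ 1.     -0.0048  0.0012] yax [-4.8e-03 -1.0e+00  7.0e-04] zax [ 1.2e-03 -7.0e-04 -1.0e+00] q [ 0.64  0.36 -0.29  1.72  0.12  1.08 -1.27]
```

Centred in x and y; another 10.5 mm down, then close lightly.

Request:
{"name": "arm_command", "arguments": {"motion": [[[0,0,3],[0,0,0],0.3],[[0,0,4],[0,0,0],0.3],[[0,0,2.5],[0,0,0],0.3],[[0,0,1],[0,0,0],0.3],[[0,0,0],[0,0,0],0.35],[[0,0,0],[0,0,0],0.4],[[0,0,0],[0,0,0],0.45],[[0,0,0],[0,0,0],0.48]], "force": 5}}

```text
time: 24.28
position: [0.55, -0.2584, 0.0797]
tool_rot: [3.141, -0.008, 0.0]
ft_force: [0.1, 0.3, -0.7]
grip_width: 0.559
```

Run:
```python
from h import *
st()
```

```text
t 24.283 p [ 550.  -258.4   79.7] F [ 0.1  0.3 -0.7] M [ 0.08 -0.01  0.01] w 48.7
xax [ 1.0e+00 -4.9e-03  3.0e-04] yax [-4.9e-03 -1.0e+00  2.0e-04] zax [ 3.e-04 -2.e-04 -1.e+00] q [ 0.64  0.37 -0.29  1.73  0.12  1.06 -1.27]
```

Request:
{"name": "arm_command", "arguments": {"motion": [[[0,0,0],[0,0,0],0.52],[[0,0,0],[0,0,0],0.55],[[0,0,0],[0,0,0],0.58],[[0,0,0],[0,0,0],0.65],[[0,0,0],[0,0,0],0.8],[[0,0,0],[0,0,0],1],[[0,0,0],[0,0,0],1]], "force": 5}}

```text
time: 24.87
position: [0.5499, -0.2584, 0.0796]
tool_rot: [3.141, -0.008, 0.0]
ft_force: [0.5, -0.9, 0.1]
grip_width: 0.44
```

Run:
```python
from h import *
st()
```

```text
t 24.867 p [ 549.9 -258.4   79.6] F [ 0.5 -0.9  0.1] M [ 0.02  0.01 -0.01] w 38.3
xax [ 1.0e+00 -4.9e-03  1.0e-04] yax [-4.9e-03 -1.0e+00  2.0e-04] zax [ 1.e-04 -2.e-04 -1.e+00] q [ 0.64  0.37 -0.29  1.73  0.12  1.06 -1.27]
```

Collar held at 38 mm. Firm the grip and lift slowly.

Request:
{"name": "arm_command", "arguments": {"motion": [[[0,0,0],[0,0,0],1],[[0,0,0],[0,0,0],1],[[0,0,0],[0,0,0],1],[[0,0,-0.5],[0,0,0],1],[[0,0,-1],[0,0,0],1],[[0,0,-1.5],[0,0,0],1],[[0,0,-2],[0,0,0],1],[[0,0,-2],[0,0,0],1]], "force": 35}}

```text
time: 25.53
position: [0.5497, -0.2582, 0.0865]
tool_rot: [-3.141, 0.007, 0.001]
ft_force: [-0.7, -0.4, -1.5]
grip_width: 0.43
```

Run:
```python
from h import *
st()
```

```text
t 25.533 p [ 549.7 -258.2   86.5] F [-0.7 -0.4 -1.5] M [0.06 0.02 0.01] w 37.4
xax [ 1.0e+00 -4.8e-03 -4.0e-04] yax [-4.8e-03 -1.0e+00 -1.0e-04] zax [-3.e-04  1.e-04 -1.e+00] q [ 0.64  0.36 -0.29  1.72  0.12  1.07 -1.27]
```

Request:
{"name": "arm_command", "arguments": {"motion": [[[0.3,0,-2],[0,0,0],1],[[0,0,-2],[0,0,0],1],[[0,0,-2],[0,0,0],1],[[0,0,-2],[0,0,0],1],[[0,0,-2],[0,0,0],1],[[0,0,-2],[0,0,0],1],[[0,0,-2],[0,0,0],1],[[0,0,-2],[0,0,0],1]]}}

```text
time: 26.2
position: [0.5502, -0.2584, 0.1028]
tool_rot: [3.141, -0.008, 0.0]
ft_force: [-0.4, 0.5, -1.1]
grip_width: 0.433
```

Request:
{"name": "arm_command", "arguments": {"motion": [[[0,0,-2],[0,0,0],1],[[0,0,-2],[0,0,0],1],[[0,0,-2],[0,0,0],1],[[0,0,-2],[0,0,0],1],[[0,0,-2],[0,0,0],1],[[0,0,-2],[0,0,0],1],[[0,0,-2],[0,0,0],1],[[0,0,-2],[0,0,0],1]]}}

```text
time: 26.87
position: [0.5502, -0.2583, 0.1188]
tool_rot: [3.142, -0.008, 0.0]
ft_force: [0.0, 0.3, -1.7]
grip_width: 0.431
```

Run:
```python
from h import *
st()
```

```text
t 26.867 p [ 550.2 -258.3  118.8] F [ 0.   0.3 -1.7] M [ 0.08  0.04 -0.01] w 37.5
xax [ 1.0e+00 -4.8e-03  1.0e-04] yax [-4.8e-03 -1.0e+00  1.0e-04] zax [ 1.e-04 -1.e-04 -1.e+00] q [ 0.64  0.33 -0.3   1.69  0.11  1.13 -1.26]
```

Request:
{"name": "arm_command", "arguments": {"motion": [[[0,0,-2],[0,0,0],1],[[0,0,-2],[0,0,0],1],[[0,0,-2],[0,0,0],1],[[0,0,-3],[0,0,0],1],[[0,0,-3],[0,0,0],1],[[0,0,-3],[0,0,0],1],[[0,0,-3],[0,0,0],1],[[0,0,-3],[0,0,0],1]]}}

```text
time: 27.53
position: [0.5502, -0.2584, 0.1399]
tool_rot: [3.141, -0.008, 0.0]
ft_force: [-0.3, 0.7, -1.9]
grip_width: 0.433
```

Request:
{"name": "arm_command", "arguments": {"motion": [[[0,0,-4],[0,0,0],1],[[0,0,-4],[0,0,0],1],[[0,0,-5],[0,0,0],1],[[0,0,-5],[0,0,0],1],[[0,0,-5],[0,0,0],1],[[0,0,-5],[0,0,0],1],[[0,0,-4],[0,0,0],1],[[0,0,-2],[0,0,0],1]]}}

```text
time: 28.2
position: [0.5505, -0.2585, 0.1745]
tool_rot: [3.141, -0.008, 0.002]
ft_force: [0.2, 0.1, -1.6]
grip_width: 0.43
```

Request:
{"name": "arm_command", "arguments": {"motion": [[[0,0,-1],[0,0,0],1],[[0,0,0],[0,0,0],1],[[0,0,0],[0,0,0],1],[[0,0,0],[0,0,0],1],[[0,0,0],[0,0,0],1],[[0,0,0],[0,0,0],1]]}}

```text
time: 28.7
position: [0.55, -0.2583, 0.1743]
tool_rot: [-3.141, 0.008, 0.001]
ft_force: [0.5, -0.6, -1.6]
grip_width: 0.43
```

Run:
```python
from h import *
st()
im,d,P,T,m=shot('side','s10.png')
r=np.hypot(P[...,0]-.5504,P[...,1]+.2584)
q=P[(r<.075)&(P[...,2]>.05)]
h,e=np.histogram(q[:,2]*1000,bins=np.arange(50,200,4)); print(list(zip(e[:-1].astype(int),h)))
q=P[(r<.055)&(P[...,2]>.05)&(P[...,2]<.068)]
if len(q)>10: print('disc',len(q),np.percentile(q[:,2],[5,50,95]))
k=P[(r<.02)&(P[...,2]>.07)&(P[...,2]<.125)]; print('knob',len(k),k[:,2].max() if len(k) else 0,k.mean(0))
im,d,P,T,m=shot('wrist','w10.png')
r=np.hypot(P[...,0]-.5504,P[...,1]+.2584)
q=P[(r<.075)&(r>.025)&(P[...,2]>.145)&(P[...,2]<.17)]
A=np.c_[q[:,:2]-q[:,:2].mean(0),np.ones(len(q))];s=np.linalg.lstsq(A,q[:,2],rcond=None)[0]; print('outer plate',len(q),np.median(q[:,2]),np.degrees(s[:2]))
shot('top','t10.png')
st()
c=cv2.imread('pics/s10.png')[90:230,270:450]; cv2.imwrite('pics/s10c.png',cv2.resize(c,None,fx=4,fy=4,interpolation=cv2.INTER_CUBIC))
```

```text
t 28.7 p [ 550.  -258.3  174.3] F [ 0.5 -0.6 -1.6] M [ 0.01  0.03 -0.01] w 37.4
xax [ 1.0e+00 -4.9e-03 -4.0e-04] yax [-4.9e-03 -1.0e+00 -1.0e-04] zax [-4.e-04  1.e-04 -1.e+00] q [ 0.65  0.28 -0.3   1.63  0.09  1.24 -1.25]
[(np.int64(50), np.int64(82)), (np.int64(54), np.int64(336)), (np.int64(58), np.int64(681)), (np.int64(62), np.int64(15)), (np.int64(66), np.int64(11)), (np.int64(70), np.int64(10)), (np.int64(74), np.int64(13)), (np.int64(78), np.int64(11)), (np.int64(82), np.int64(13)), (np.int64(86), np.int64(11)), (np.int64(90), np.int64(11)), (np.int64(94), np.int64(12)), (np.int64(98), np.int64(12)), (np.int64(102), np.int64(12)), (np.int64(106), np.int64(12)), (np.int64(110), np.int64(3)), (np.int64(114), np.int64(0)), (np.int64(118), np.int64(0)), (np.int64(122), np.int64(0)), (np.int64(126), np.int64(0)), (np.int64(130), np.int64(0)), (np.int64(134), np.int64(0)), (np.int64(138), np.int64(5)), (np.int64(142), np.int64(77)), (np.int64(146), np.int64(94)), (np.int64(150), np.int64(109)), (np.int64(154), np.int64(790)), (np.int64(158), np.int64(222)), (np.int64(162), np.int64(30)), (np.int64(166), np.int64(39)), (np.int64(170), np.int64(37)), (np.int64(174), np.int64(49)), (np.int64(178), np.int64(66)), (np.int64(182), np.int64(37)), (np.int64(186), np.int64(32)), (np.int64(190), np.int64(30)), (np.int64(194), np.int64(34))]
disc 785 [0.05669947 0.0586084  0.06080497]
knob 120 0.11143443965988242 [ 0.54599846 -0.25189692  0.0906808 ]
outer plate 16389 0.15734833337211696 [-0.13941471 -0.04709609]
t 28.85 p [ 550.1 -258.4  174.4] F [ 0.5  0.  -2.3] M [ 0.06  0.05 -0.03] w 37.6
xax [ 1.0e+00 -4.9e-03 -2.0e-04] yax [-0.0049 -1.     -0.    ] zax [-2.e-04  0.e+00 -1.e+00] q [ 0.65  0.28 -0.3   1.63  0.09  1.24 -1.25]
```

View pics/s10c.png

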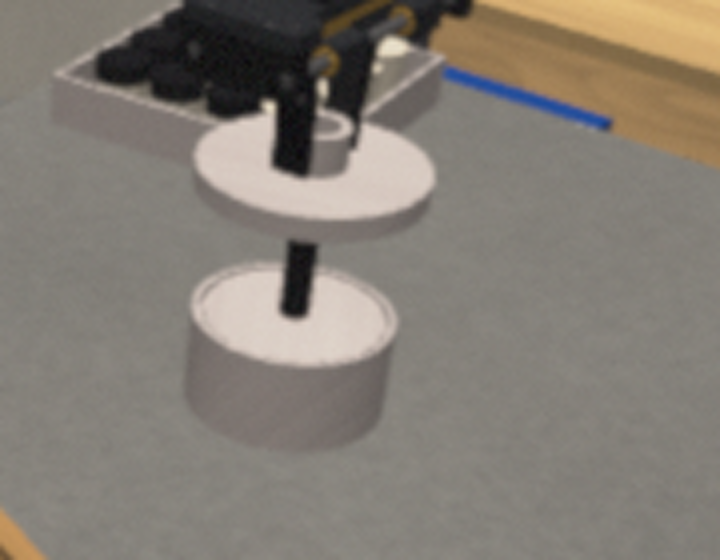

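View pics/t10.png

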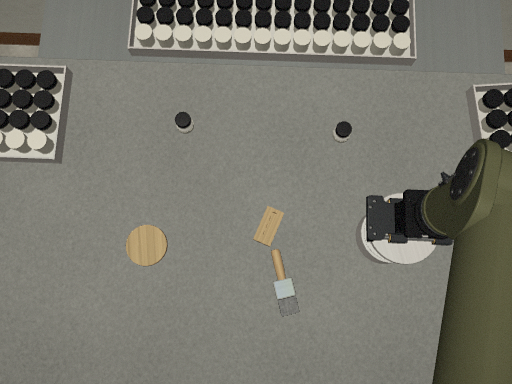

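```bash
python3 -c "
from h import *
st(); print(ctrl.close_job())"
```

```text
t 28.85 p [ 550.1 -258.4  174.4] F [ 0.5  0.  -2.3] M [ 0.06  0.05 -0.03] w 37.6
xax [ 1.0e+00 -4.9e-03 -2.0e-04] yax [-0.0049 -1.     -0.    ] zax [-2.e-04  0.e+00 -1.e+00] q [ 0.65  0.28 -0.3   1.63  0.09  1.24 -1.25]
the job is handed in; nothing more can be done
None
```

The job is done and handed in at 28.9 s of the 64 s allowed. The arm is still holding the outer lid, level and above the inner lid's knob.

- **Slab:** it went from the stand into the tin's slot and is fully home. Its top measured 47.6 mm (48 mm expected), the same height along its length.
- **Lids:** I carried both over by the knob and lowered them until they touched, with about 6 N at the end. After I let go, the outer lid's plate was at 62.7 mm (63 mm expected) and level to 0.1°. The knob's top was at about 115.5 mm (116 mm expected).
- **Outer lid:** I gripped it by the collar and lifted it slowly straight up. The wrist force stayed at about 1.6 N during the lift, which is the outer lid's weight alone. It is held within 0.2° of level, and its skirt is at about 142 mm, about 26 mm above the knob's top.
- **Inner lid and bystanders:** in the last pictures the inner lid's disc sits in the mouth at about 58.6 mm (59 mm expected). The jars and brush look unmoved.

**Disagreements:**
- The top and wrist cameras differed by about 1.3 mm in y. I used the wrist camera, and the grasps and fits agreed with it.
- In the last side view the highest point read on the knob was 111 mm, because only part of the knob showed below the lifted lid.

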